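# Load a new label roll into the sprung-spindle dispenser

### The arm

A 6-joint arm with a two-finger parallel gripper is mounted at the origin on a cart in front of the work surface, level with it; the furniture and walls round the work are solid. World frame = base frame: x ahead of the robot, y to its left, z up, the work surface at z = 0. Lengths are in m, angles in rad, forces in N, time in s.
With the tool pointing down it reaches from about 0.425 to 0.95 m from the base axis. Payload 14.7 kg.
Tool frame: the origin (TCP) lies on the centre line of the jaws, within the pads' length; the fingertips stand 14 mm ahead of it and the grasp point (between the pads) lies 5 mm behind it; z points along the fingers, y is the line along which they close (so a half turn about z gives the same grasp; the last joint's range is limited). The gripper opens to 85 mm and grips with 20 to 120 N. Pads are 22 mm wide; open, the fingers measure 114 mm over their backs; the gripper's body (76 mm by 85 mm) begins 54 mm behind the grasp point. The pads swing forward as they close: fully open they stand 13 mm farther back than shut.
Start: joints at [1.265, 0.48, 1.596, -0, 1.065, -0.047], TCP at [0.166, 0.628, 0.245] pointing down, gripper open.
Joint ranges: [-2.75, 2.75], [-0.82, 2.05], [0.23, 2.67], [-1.56, 4.7], [0.09, 2.69], [-2.92, 2.92]. Speed limits (rad/s): [1.89, 1.89, 2.39, 3.01, 3.01, 3.01].

### API

Orientations are given as [roll, pitch, yaw] about the fixed x, y, z axes, in that order (R = Rz(yaw) Ry(pitch) Rx(roll)).
In Python, from workcell import telemetry, optics, manip gives the robot as it stands.
- The arm moves only by the shell command python3 -m pendant FILE, which reads ROWS from the file FILE. ROWS is a JSON list of rows, 1 to 10 of them, each an object with the fields aperture (the opening from 0.0 (shut) to 1.0 (fully open)), d (a list: dx, dy, dz in m), twist (a turn about the tool's z in rad); a field left out counts as zero (the opening has to be given); each row shifts and turns the commanded pose from where the row before left it, along the tool's axes as they then stand; what a row does not reach is not made up. A row lasts 1/8 s, in which the tool goes at most 0.0625 m and 0.188 rad, less where a joint would pass 70% of its speed; a pose out of reach is approached as far as the arm can. The fingers move at their own pace and stop on an object; the grip force is fixed at half the most. Time passes only in rows, so rows that do not move let the fingers close. It prints the time, the measured TCP pose, the force, the opening and the grip force at its end. Input that does not fit is refused with a message, and nothing moves.
- telemetry.read_state(): the state, without advancing time (a new reading comes with each control period).
- optics.snapshot(name): name is "scene" or "top" or "wrist"; returns (picture, depth): 400x640x3 uint8, blue, green, red; 400x640 float32, m along the optical axis (not along the pixel's ray), 0 where there is no reading.
- optics.camera_params(name): a dict with "intrinsics" (3x3 intrinsics, pixels), "rvec" (rotation vector, rad) and "tvec" (3), from world to camera coordinates, as OpenCV has them; the wrist camera has in their place "hand_eye" (4x4, takes a point from camera to tool coordinates, whose origin is the TCP and whose axes are the flange's). Camera axes: x right, y down, z forward; pixel columns grow to the right and rows downward; lengths in m; the calibration is good to about 2 mm. A picture is of the moment at which its call begins: read the wrist's pose just before it. camera_params takes no time and is no camera call.
- manip.close_job(): hands the job in; it is judged then, once.
The state is a dict: "time": time; "qpos": joint angles; "dq": joint speeds; "joint_efforts": joint torques, N m; "position": TCP position; "tcp_rot": TCP orientation; "ft_force": force on the tool from outside, world axes, zero at the start; "wrist_torque": the same for the moment, N m; "grip_width": opening from 0.0 (shut) to 1.0 (fully open); "grip_force": force on a finger pad.
Only numpy, scipy, OpenCV 4.12 (cv2) and the standard library are available. Lean on these libraries where they do the work, as an engineer would, in place of code of your own. Each camera call takes 0.05 s, during which the arm holds its last target. There are 200 camera calls.

### The job

The label dispenser on the returns desk is empty: put in the full roll of white labels, which lies on the desk on its sprung spindle, with the spindle's thin sprung nose in the left cup and its thick end in the right cup. Squeeze the spindle short against its spring to get it down between the two cheeks, then ease it out and leave it hanging between the cups with both ends fully home. Push only about as hard as the spring needs, never force or ram the spindle, and leave the used-up core and the other things on the desk where they are.

Things in the scene. Friction and masses are not known exactly. Their poses are not given: they have to be found in the camera images.
- roll: Full roll of labels, fixed on its sprung spindle (0.14 to 0.27 kg in all), lying on its side: a white paper cylinder, 56 mm in diameter, 64 mm long. Grip it across the 56 mm from above. Origin on the axis in the middle of the roll, 28 mm above the desk as it lies; y axis along the spindle to the sprung nose, which lies to the robot's left, turned up to 0.6 rad. Spindle 124 mm long when free.
- nose: The spindle's sprung steel nose; origin at its tip, 62 mm from the roll's origin along +y; axes as the roll's. 12 mm in diameter, end half-round; it sticks out 28 mm from a grey barrel (18 mm in diameter, ends 34 mm from the roll's origin) and slides up to 16 mm into it against a spring: 2 N to start, 0.7 N more per mm, about 13 N at the stop, which is solid.
- stub: The spindle's rigid grey stub; origin at its tip, 62 mm from the roll's origin along -y; axes as the roll's. 16 mm in diameter, end half-round.
- stand: Label dispenser, fixed: dark steel base plate (125 x 196 mm, top 8 mm above the desk), a low peel plate (29 mm high) 74 mm in front of the cups' axis, and a grey U-shaped yoke of two cheeks clamped between two uprights. Origin on the desk midway between the cheeks, below the cups' axis. x points away from the robot, y left along the cups' axis, z up. Turned up to 0.35 rad.
- left_face (a point): Point on the left cheek's inner face, in line with the cups, 52 mm above the desk; axes as the stand's. Each cheek has a round blind cup facing the other, 7 mm deep, mouth bevelled by 2 mm: left 14 mm bore (nose), right 18 mm bore (stub). Both cups have one height, 46 to 58 mm above the desk as the yoke is clamped; see or feel which. Flat face round the cup, 36 mm wide.
- right_face (a point): Point on the right cheek's inner face oppopoint left_face, 105 mm from it; axes as the stand's. The cheeks are 11 mm thick and end 16 mm above the cups' axis; a cross bar joins them 33 mm below it. Seated, the spindle is 119 mm long, tips 7 mm inside the faces.
- spent_core: The used-up roll: the same kind of spindle with only a bare brown cardboard core on it, 29 mm across and 64 mm long, spindle 124 mm long, lying on the desk. Origin on its axis at mid-length, y axis towards its thin end. It stays where it lies.
- stapler: Black desk stapler, 154 x 38 x 48 mm, bystander; origin at the centre of its underside.
- tape: Roll of brown tape lying flat, 96 mm across, 25 mm high, bystander; origin at the centre of its underside.
- sticky_pad: Yellow pad of notes, 80 x 81 x 20 mm, bystander; origin at the centre of its underside.
- mug: Pale mug, 79 mm across, 94 mm high, bystander; origin at the centre of its underside.
- book_a: Lower of two stacked books, 235 x 159 x 30 mm, bystander; origin at the centre of its underside.
- book_b: Upper of the two stacked books, 195 x 129 x 26 mm, bystander; origin at the centre of its underside.
- scanner: Black hand-held barcode scanner lying on the desk, 165 x 104 x 35 mm, bystander; origin at the centre of its underside.
Mind the look-alikes: they are no part of the job. What is shaped like the roll but orange is not meant.

How it is judged:
On the way, in this order (a step that is already met when the one before it is completed fails the run):
1. the roll is lifted clear of the desk (height (world z) of roll above 0.045 m), for 0.1 s.
2. the spindle is squeezed short (its tips less than 117 mm apart) at the dispenser (distance between nose and stub below 0.117 m and horizontal distance between roll and stand below 0.05 m), for 0.05 s.
At the end, for the whole second after the job is handed in: The roll hangs in the dispenser at rest: the nose's tip is at least 4 mm behind the left cheek's inner face and the stub's tip at least 4 mm behind the right one's (so inside the cups), both within 4 mm of the cups' axis front to back and 42 to 61 mm above the desk (y of nose in the frame of stand between 0.0565 and 0.062 m and x of nose in the frame of stand between -0.004 and 0.004 m and z of nose in the frame of stand between 0.042 and 0.061 m and y of stub in the frame of stand between -0.062 and -0.0565 m and x of stub in the frame of stand between -0.004 and 0.004 m and z of stub in the frame of stand between 0.042 and 0.061 m and linear speed of roll below 0.01 m/s and angular speed of roll below 0.15 rad/s); the robot touches nothing.
It fails at once if the spindle's nose or stub is pressed against anything with more than 20 N, or the roll against the dispenser's base and uprights (contact force between any of nose, stub and anything else above 20 N or contact force between roll and stand above 20 N).
It fails at once if the used-up core or another thing on the desk is moved by more than 25 mm (distance of any of spent_core, stapler, tape, sticky_pad, mug, book_a, book_b, scanner from where it was at the start of the episode above 0.025 m).
It also fails if it takes over 64 s, if anything falls off the work surface, if the arm or the gripper's body presses on something with over 40 N, if the wrist force passes 120 N, or if a joint passes its speed limit or range.

## Working session

There is one attempt and no reset: what is moved stays moved. The work goes in short steps, Python scripts to look and compute and a shell command to move; the robot and the scene stay as the last step left them, time stands still between calls to the robot, and variables do not carry over. Pictures are saved under pics/ and viewed, at most 10 in all, crops included, and the job is handed in when it is done.

```bash
mkdir -p pics; ls
cat > h.py <<'E'
import numpy as np, cv2
from workcell import telemetry, optics, manip
from scipy.spatial.transform import Rotation as R
def cam(name, st=None):
    p=optics.camera_params(name); K=np.array(p["intrinsics"])
    if "hand_eye" in p:
        T=np.eye(4); T[:3,:3]=R.from_euler('xyz',st["tcp_rot"]).as_matrix(); T[:3,3]=st["position"]
        return K, T@np.array(p["hand_eye"])
    M=np.eye(4); M[:3,:3]=cv2.Rodrigues(np.array(p["rvec"],float))[0]; M[:3,3]=np.ravel(p["tvec"])
    return K, np.linalg.inv(M)
def snap(name, tag):
    st=telemetry.read_state(); im,d=optics.snapshot(name); K,C=cam(name,st)
    cv2.imwrite(f"pics/{tag}.png",im); np.savez(f"pics/{tag}.npz",im=im,d=d,K=K,C=C); return im,d,K,C
def load(tag):
    z=np.load(f"pics/{tag}.npz"); return z["im"],z["d"],z["K"],z["C"]
def cloud(d,K,C):
    v,u=np.mgrid[:d.shape[0],:d.shape[1]]
    P=np.stack([(u-K[0,2])/K[0,0]*d,(v-K[1,2])/K[1,1]*d,d],-1)
    return P@C[:3,:3].T+C[:3,3]
def ray(u,v,z,K,C):
    r=C[:3,:3]@np.array([(u-K[0,2])/K[0,0],(v-K[1,2])/K[1,1],1]); return C[:3,3]+r*(z-C[2,3])/r[2]
def proj(p,K,C):
    q=np.linalg.inv(C)@np.append(p,1); q=K@q[:3]; return q[:2]/q[2]
E
python3 - <<'E'
from h import *
print(telemetry.read_state())
a=snap("scene","s0"); b=snap("top","t0")
for x in (a,b): print(x[3].round(3).tolist(), x[2][0,0])
cv2.imwrite("pics/c0.png",cv2.resize(np.vstack([a[0],b[0]]),(480,600)))
E
```

```text
pics
{'time': 0.0, 'qpos': array([ 1.26539128e+00,  4.80859542e-01,  1.59685962e+00,  8.69959353e-06,
        1.06511685e+00, -4.65637499e-02]), 'dq': array([ 0.00150764, -0.00027626,  0.00142572, -0.00105613, -0.00079215,
       -0.00040471]), 'joint_efforts': array([-3.79407458e-03, -9.50654840e+01, -4.30174935e+01, -4.95491131e-04,
        1.27131154e-02, -2.32018897e-05]), 'position': array([0.16620943, 0.62798046, 0.24465972]), 'tcp_rot': array([-3.14035099e+00, -6.54719109e-05,  2.88274710e+00]), 'ft_force': array([-0.0190359 ,  0.01486942,  0.0398708 ]), 'wrist_torque': array([-0.05780079, -0.00590269, -0.00305558]), 'grip_force': 0.0, 'grip_width': 0.9978174357783911}
[[0.879, -0.302, 0.368, 0.07], [-0.476, -0.591, 0.652, -0.899], [0.02, -0.748, -0.664, 0.853], [0.0, 0.0, 0.0, 1.0]] 384.2370918356325
[[0.018, -0.98, 0.201, 0.191], [-1.0, -0.018, -0.001, -0.107], [0.004, -0.201, -0.98, 1.583], [0.0, 0.0, 0.0, 1.0]] 406.15384611885776
```

View pics/t0.png

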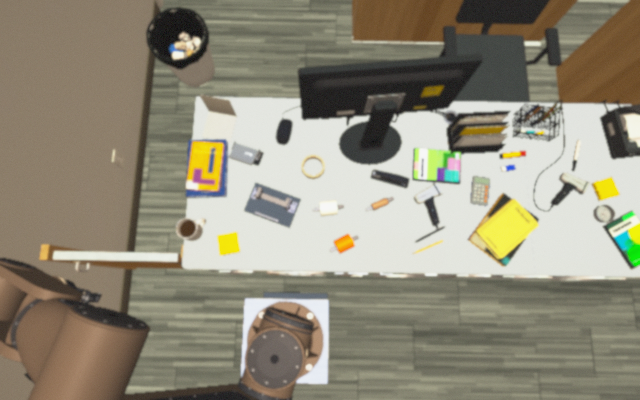

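View pics/s0.png

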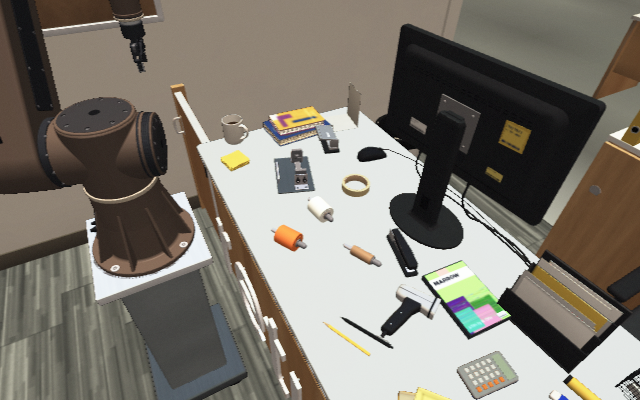

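The top view shows the stand at about (272,204), the white roll at (327,208), the orange decoy at (344,243) and the spent core at (378,204). In the scene view the stand is at (295,172), the roll at (320,209) and the core at (362,254).

Run:
```python
from h import *
for t,(cu,cv) in (("t0",(327,208)),("s0",(320,209))):
    im,d,K,C=load(t); P=cloud(d,K,C)
    print(t,"centre ray z=.028",ray(cu,cv,.028,K,C).round(3),"depth",P[cv,cu].round(3))
    w=P[cv-22:cv+23,cu-22:cu+23].reshape(-1,3); w=w[(w[:,2]>.008)&(w[:,2]<.08)]
    print(len(w),w.mean(0).round(4),np.percentile(w,[2,98],axis=0).round(3).tolist())
    u,s,v=np.linalg.svd((w-w.mean(0))[:,:2]);print(s,v.round(3).tolist())
for t,(cu,cv) in (("t0",(272,204)),("s0",(295,172))):
    im,d,K,C=load(t); P=cloud(d,K,C)
    w=P[cv-30:cv+31,cu-33:cu+34].reshape(-1,3)
    for lo,hi in((.03,.045),(.045,.055),(.055,.1)):
        q=w[(w[:,2]>lo)&(w[:,2]<hi)]
        if len(q): print(t,lo,len(q),q.mean(0).round(3),np.percentile(q,[2,98],axis=0).round(3).tolist())
    m=(w[:,2]>.004)&(w[:,2]<.012);print(len(w),m.sum())
a=load("t0")[0][165:245,225:355]; b=load("s0")[0][130:225,265:370]
cv2.imwrite("pics/c1.png",np.vstack([cv2.resize(a,(520,320),interpolation=2),cv2.resize(b,(520,280),interpolation=2)]))
```

```text
t0 centre ray z=.028 [ 0.498 -0.148  0.028] depth [ 0.493 -0.148  0.057]
313 [ 0.4958 -0.1516  0.0431] [[0.461, -0.21, 0.009], [0.552, -0.095, 0.059]]
[0.51803298 0.3555706 ] [[-0.142, 0.99], [0.99, 0.142]]
s0 centre ray z=.028 [ 0.498 -0.155  0.028] depth [ 0.487 -0.173  0.049]
496 [ 0.4943 -0.1563  0.0384] [[0.47, -0.211, 0.009], [0.526, -0.02, 0.056]]
[0.95893424 0.36324635] [[-0.023, -1.0], [-1.0, 0.023]]
t0 0.03 45 [0.508 0.062 0.035] [[0.443, -0.008, 0.03], [0.565, 0.136, 0.044]]
t0 0.045 25 [0.524 0.059 0.05 ] [[0.492, -0.004, 0.045], [0.557, 0.133, 0.055]]
t0 0.055 68 [0.527 0.06  0.067] [[0.493, -0.0, 0.056], [0.564, 0.128, 0.074]]
4087 1195
s0 0.03 109 [0.522 0.031 0.037] [[0.479, -0.126, 0.03], [0.565, 0.12, 0.045]]
s0 0.045 128 [ 0.511 -0.044  0.051] [[0.479, -0.153, 0.045], [0.564, 0.122, 0.055]]
s0 0.055 103 [0.526 0.037 0.063] [[0.492, -0.143, 0.055], [0.565, 0.123, 0.07]]
4087 942
```

View pics/c1.png

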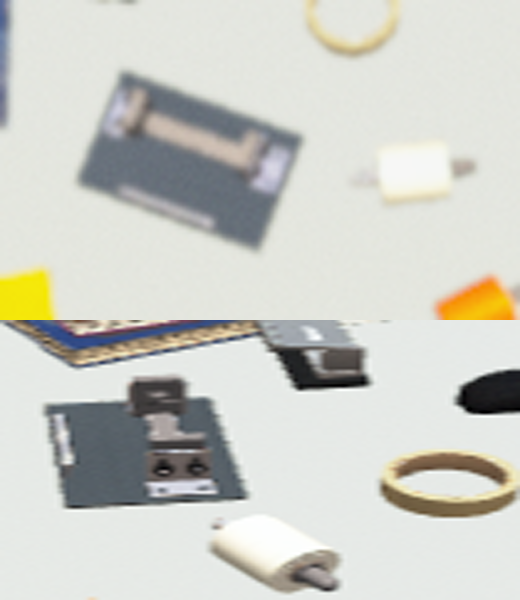

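```bash
echo '[{"aperture": 1, "d": [-0.0413, -0.0333, 0]}, {"aperture": 1, "d": [-0.0413, -0.0333, 0]}, {"aperture": 1, "d": [-0.0413, -0.0333, 0]}, {"aperture": 1, "d": [-0.0413, -0.0333, 0]}, {"aperture": 1, "d": [-0.0413, -0.0333, 0]}, {"aperture": 1, "d": [-0.0413, -0.0333, 0]}, {"aperture": 1, "d": [-0.0413, -0.0333, 0]}, {"aperture": 1, "d": [-0.0413, -0.0333, 0]}, {"aperture": 1, "d": [-0.0413, -0.0333, 0]}, {"aperture": 1, "d": [-0.0413, -0.0333, 0]}]' > m.json && python3 -m pendant m.json | tail -c 400; echo '[{"aperture": 1, "twist": 0.184}, {"aperture": 1, "twist": 0.184}, {"aperture": 1, "twist": 0.184}, {"aperture": 1, "twist": 0.184}, {"aperture": 1, "twist": 0.184}, {"aperture": 1, "twist": 0.184}, {"aperture": 1, "twist": 0.184}, {"aperture": 1, "twist": 0.184}, {"aperture": 1, "twist": 0.188}]' > m.json && python3 -m pendant m.json | tail -c 400; python3 -c "
from h import *
print(np.array(optics.camera_params('wrist')['hand_eye']).round(3).tolist(),optics.camera_params('wrist')['intrinsics'])"
```

```text
time: 1.35
position: [0.4811, 0.1992, 0.2452]
tcp_rot: [-3.142, -0.0, 2.883]
ft_force: [0.8, -0.1, -0.1]
grip_width: 0.998
grip_force: 0.0
time: 2.48
position: [0.4801, 0.2007, 0.245]
tcp_rot: [-3.141, 0.0, 1.217]
ft_force: [0.7, 0.3, 0.0]
grip_width: 0.994
grip_force: 0.0
[[0.001, -0.954, -0.299, 0.077], [1.0, 0.001, -0.0, 0.0], [0.001, -0.299, 0.954, -0.128], [0.0, 0.0, 0.0, 1.0]] [[300.71569265   0.         315.80167621]
 [  0.         300.71569265 199.16311038]
 [  0.           0.           1.        ]]
```

```bash
echo '[{"aperture": 1, "d": [-0.042, 0.032, 0]}, {"aperture": 1, "d": [-0.042, 0.032, 0]}, {"aperture": 1}, {"aperture": 1}]' > m.json && python3 -m pendant m.json | tail -c 150
python3 - <<'E'
from h import *
snap("wrist","w1")
E
echo '[{"aperture": 1, "d": [-0.05, 0, 0]}, {"aperture": 1, "d": [-0.05, 0, 0]}, {"aperture": 1, "d": [-0.04, 0, 0]}, {"aperture": 1}, {"aperture": 1}]' > m.json && python3 -m pendant m.json | tail -c 150
python3 - <<'E'
from h import *
snap("wrist","w2")
E
python3 -c "
import cv2,numpy as np
cv2.imwrite('pics/w12.png',np.vstack([cv2.resize(cv2.imread(f'pics/w{i}.png'),(480,300)) for i in (1,2)]))"
```

```text
time: 2.98
position: [0.5117, 0.0999, 0.2451]
tcp_rot: [-3.141, 0.0, 1.222]
ft_force: [-0.8, -0.7, 0.4]
grip_width: 0.997
grip_force: 0.0
time: 3.65
position: [0.4645, -0.0308, 0.2454]
tcp_rot: [3.141, -0.0, 1.224]
ft_force: [0.7, 0.2, -0.2]
grip_width: 0.998
grip_force: 0.0
```

View pics/w12.png

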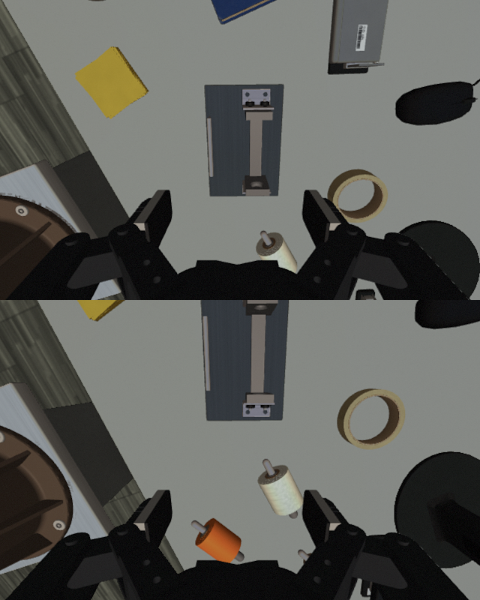

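The upper picture (w1) shows the whole stand (plate about (273..377, 112..261) at full size), with the right cheek's cup visible. The lower one (w2) shows the roll at (372,253), plus the stand's lower end.

Run:
```python
from h import *
im,d,K,C=load("w1"); P=cloud(d,K,C)
print("desk z",np.median(P[200:240,150:180,2]),P[200:240,150:180,2].std())
hsv=cv2.cvtColor(im,cv2.COLOR_BGR2HSV); print("plate px",hsv[180,300],"desk",hsv[220,160])
m=(P[...,2]>.004)&(P[...,2]<.09)
m[:, :230]=0; m[:,420:]=0; m[:95]=0; m[285:]=0
n,l,s,_=cv2.connectedComponentsWithStats(m.astype(np.uint8)); k=l[180,300]; print(s[k])
mm=(l==k).astype(np.uint8)
pl=P[(l==k)&(P[...,2]<.012)]
r=cv2.minAreaRect((pl[:,:2]*1000).astype(np.float32)); print("plate rect",r)
# rays at z=.008 on contour
c=max(cv2.findContours(mm,0,1)[0],key=cv2.contourArea)[:,0]
q=np.array([ray(u,v,.008,K,C) for u,v in c]); print("ray rect",cv2.minAreaRect((q[:,:2]*1000).astype(np.float32)))
for tag in("w1","w2"):
  im,d,K,C=load(tag);P=cloud(d,K,C).reshape(-1,3)
  o=np.array(r[0])/1000; yaw=-.349
  for yaw in (-.349,):
    c_,s_=np.cos(yaw),np.sin(yaw); L=P.copy(); L[:,0]=(P[:,0]-o[0])*c_+(P[:,1]-o[1])*s_; L[:,1]=-(P[:,0]-o[0])*s_+(P[:,1]-o[1])*c_
    L=L[(abs(L[:,0])<.07)&(abs(L[:,1])<.105)]
    top=L[L[:,2]>.05]
    h=np.histogram(top[:,2],bins=np.arange(.05,.085,.002)); print(tag,h[0])
    for sgn in(1,-1):
      t=top[(top[:,1]*sgn>0)]
      if len(t)<10: continue
      z=np.percentile(t[:,2],90); t=t[t[:,2]>z-.004]
      print(sgn,len(t),"z",z.round(4),"x",np.percentile(t[:,0],[1,50,99]).round(4),"y",np.percentile(t[:,1],[1,50,99]).round(4))
      rr=cv2.minAreaRect((t[:,:2]*1000).astype(np.float32)); print(rr)
```

```text
desk z -0.00019746122176017566 0.02153327599291871
plate px [103  38  61] desk [ 45  11 137]
[  272   113   106   149 14658]
plate rect ((511.83453369140625, 68.01609802246094), (195.24655151367188, 125.3237533569336), 70.38241577148438)
ray rect ((512.0245971679688, 68.54336547851562), (194.48797607421875, 124.17945098876953), 70.52632904052734)
w1 [ 42 116  47  26  34  21  28  54 582  91   0   0   0   0   0   0   0]
1 8252 z 0.3202 x [-0.0693 -0.003   0.0592] y [0.0395 0.0467 0.0503]
((-4.441581726074219, 44.070953369140625), (14.247662544250488, 131.07469177246094), 89.64590454101562)
-1 327 z 0.068 x [0.0017 0.0196 0.0369] y [-0.0636 -0.0573 -0.0519]
((19.363754272460938, -57.82864761352539), (35.39677810668945, 12.096267700195312), 0.6055458784103394)
w2 [ 28  77  38  19  25  30  35  64 516  96   0   0   0   0   0   0   0]
1 244 z 0.068 x [0.0006 0.0182 0.0359] y [0.0522 0.0543 0.0563]
((18.513916015625, 54.25794219970703), (35.827980041503906, 4.2118353843688965), 0.31883904337882996)
-1 6442 z 0.3228 x [-0.0689 -0.0108  0.0586] y [-0.0987 -0.0917 -0.0325]
((-5.215005874633789, -97.88732147216797), (89.47130584716797, 97.83655548095703), 47.87932586669922)
```

```bash
cat > stand.py <<'E'
from h import *
def stand(tags):
  for tag in tags:
    im,d,K,C=load(tag);P=cloud(d,K,C).reshape(-1,3)
    o=np.array([.512,.0683]); yaw=-.342;c_,s_=np.cos(yaw),np.sin(yaw)
    L=P.copy();L[:,0]=(P[:,0]-o[0])*c_+(P[:,1]-o[1])*s_; L[:,1]=-(P[:,0]-o[0])*s_+(P[:,1]-o[1])*c_
    t=L[(L[:,2]>.062)&(L[:,2]<.073)&(abs(L[:,0]-.019)<.03)&(abs(L[:,1])<.075)]
    for s in(1,-1):
      q=t[t[:,1]*s>0]
      if len(q)<30: continue
      rr=cv2.minAreaRect((q[:,:2]*1000).astype(np.float32))
      print(tag,s,len(q),"ztop",np.median(q[:,2]).round(4),"xrange",np.percentile(q[:,0],[1,99]).round(4),"y",np.percentile(q[:,1],[1,99]).round(4),np.round(rr[2],1))
E
python3 - <<'E'
from stand import *
stand(["w1","w2"])
im,d,K,C=load("w2");P=cloud(d,K,C)
m=np.zeros(d.shape,np.uint8); m[195:300,335:412]=1
hsv=cv2.cvtColor(im,cv2.COLOR_BGR2HSV)
m&=((P[...,2]>.012)&(P[...,2]<.07)&(np.hypot(P[...,0]-.495,P[...,1]+.15)<.08)).astype(np.uint8)
q=P[m>0]; c=q.mean(0); print(len(q),q[:,2].max(),c)
# body points: top z>.04
b=q[q[:,2]>.03]; bc=np.median(b,0); u,s,v=np.linalg.svd(b[:,:2]-b[:,:2].mean(0)); print("body svd",s,v[0],b.mean(0))
r=cv2.minAreaRect((b[:,:2]*1000).astype(np.float32)); print(r)
# whole length: spindle along various yaw
u,s,v=np.linalg.svd(q[:,:2]-q[:,:2].mean(0)); a=v[0]*np.sign(v[0][1]); print("axis",a,"yaw",np.arctan2(-a[0],a[1]))
t=q[:,:2]@a; n=np.array([a[1],-a[0]])
for lo in np.arange(t.min(),t.max(),.01):
  k=(t>=lo)&(t<lo+.01); 
  if k.sum()>3: print((lo+.005).round(3),k.sum(),"perp",(np.percentile(q[k][:,:2]@n,[2,50,98])).round(4),"zmax",q[k][:,2].max().round(4))
E
```

```text
w1 1 401 ztop 0.0672 xrange [0.0016 0.0362] y [0.0521 0.0632] 0.4
w1 -1 354 ztop 0.0671 xrange [0.0012 0.0365] y [-0.0641 -0.0524] 0.2
w2 1 279 ztop 0.067 xrange [0.0009 0.0362] y [0.0518 0.0559] 88.6
w2 -1 432 ztop 0.0673 xrange [0.0018 0.0368] y [-0.0636 -0.0528] 0.0
2868 0.05641939724450451 [ 0.49823907 -0.14465144  0.04481814]
body svd [1.24631628 0.7284139 ] [ 0.15006372 -0.98867633] [ 0.49839828 -0.14684257  0.04679485]
((497.9400329589844, -151.73495483398438), (54.69179153442383, 121.23540496826172), 8.152523040771484)
axis [-0.1549862   0.98791663] yaw 0.15561348936797922
-0.283 66 perp [0.4603 0.4677 0.4751] zmax 0.0358
-0.273 18 perp [0.4633 0.469  0.474 ] zmax 0.0361
-0.263 81 perp [0.4448 0.4728 0.4956] zmax 0.0559
-0.253 310 perp [0.4425 0.4698 0.4948] zmax 0.0563
-0.243 309 perp [0.4426 0.4699 0.4949] zmax 0.0559
-0.233 324 perp [0.4429 0.4699 0.495 ] zmax 0.0564
-0.223 317 perp [0.4434 0.4707 0.4956] zmax 0.056
-0.213 336 perp [0.4431 0.4708 0.4955] zmax 0.056
-0.203 344 perp [0.4434 0.4711 0.4956] zmax 0.0563
-0.193 602 perp [0.4441 0.4695 0.4939] zmax 0.0558
-0.183 71 perp [0.4637 0.4695 0.4747] zmax 0.0343
-0.173 80 perp [0.4637 0.4697 0.4749] zmax 0.0349
-0.163 10 perp [0.4664 0.4689 0.4727] zmax 0.0315
```

```bash
echo '[{"aperture": 1, "twist": -0.163}, {"aperture": 1, "twist": -0.163}, {"aperture": 1, "twist": -0.163}, {"aperture": 1, "d": [-0.041, 0.0054, 0]}, {"aperture": 1, "d": [-0.041, 0.0054, 0]}, {"aperture": 1, "d": [-0.0412, 0.0054, 0]}, {"aperture": 1, "d": [0, 0, 0.04]}, {"aperture": 1, "d": [0, 0, 0.04]}, {"aperture": 1}, {"aperture": 1}]' > m.json && python3 -m pendant m.json | tail -c 150
python3 - <<'E'
from h import *
im,d,K,C=snap("wrist","w3");P=cloud(d,K,C)
m=(P[...,2]>.02)&(P[...,2]<.06)&(np.hypot(P[...,0]-.498,P[...,1]+.15)<.07)
q=P[m]; print(len(q))
a=np.array([-np.sin(.142),np.cos(.142)]); n=np.array([a[1],-a[0]]); c=np.array([.498,-.1505])
t=(q[:,:2]-c)@a; p=(q[:,:2]-c)@n
for lo in np.arange(-.075,.07,.01):
  k=(t>=lo)&(t<lo+.01)
  if k.sum()>5: print(lo.round(3),k.sum(),np.percentile(p[k],[2,50,98]).round(4),q[k,2].max().round(4))
print(t.min(),t.max()); b=t[abs(p)>.012]; print(np.percentile(b,[1,99]))
E
```

```text
time: 4.95
position: [0.4986, -0.1508, 0.1663]
tcp_rot: [3.141, 0.0, 1.714]
ft_force: [0.4, -0.4, 0.7]
grip_width: 1.001
grip_force: 0.0
5343
-0.065 85 [-0.0068 -0.      0.0077] 0.0359
-0.055 154 [-0.0079 -0.      0.0077] 0.0362
-0.045 14 [-0.0225  0.0004  0.0064] 0.0535
-0.035 586 [-0.026  -0.      0.0257] 0.0563
-0.025 629 [-0.0256 -0.      0.0254] 0.0561
-0.015 650 [-0.0253  0.0004  0.0261] 0.0563
-0.005 668 [-0.0261 -0.      0.0257] 0.0564
0.005 701 [-0.0258 -0.0001  0.0254] 0.0569
0.015 722 [-0.0254  0.0007  0.026 ] 0.0563
0.025 759 [-0.0251 -0.0001  0.0253] 0.0561
0.035 162 [-0.0054  0.0003  0.006 ] 0.0345
0.045 166 [-0.0054  0.0003  0.006 ] 0.0344
0.055 47 [-0.0046 -0.0002  0.005 ] 0.0329
-0.06341292292186068 0.058848009178877655
[-0.03396284  0.02969796]
```

View pics/w3.png

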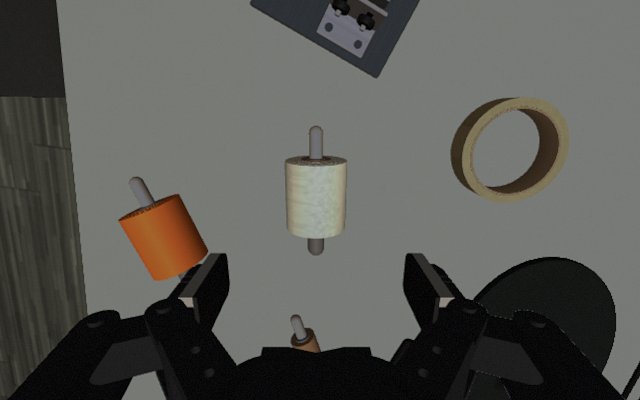

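The roll lies centred between the open fingers (paper body (286..347, 157..235), nose up at (316,128)). The orange decoy at (165,235) and the spent core at (303,335) are clear of the descent.

```bash
echo '[{"aperture": 1, "d": [-0.002, 0, 0.045]}, {"aperture": 1, "d": [0, 0, 0.045]}, {"aperture": 1, "d": [0, 0, 0.035]}, {"aperture": 1, "d": [0, 0, 0.0163]}, {"aperture": 1}, {"aperture": 0.4}, {"aperture": 0.4}, {"aperture": 0.4}, {"aperture": 0.4}, {"aperture": 0.4}]' > m.json && python3 -m pendant m.json | tail -c 150;  echo '[{"aperture": 0.4}, {"aperture": 0.4}, {"aperture": 0.4, "d": [0, 0, -0.05]}, {"aperture": 0.4, "d": [0, 0, -0.05]}, {"aperture": 0.4}, {"aperture": 0.4}]' > m.json && python3 -m pendant m.json | tail -c 150
python3 - <<'E'
from h import *
snap("wrist","w4")
E
```

```text
time: 6.25
position: [0.4988, -0.1536, 0.0256]
tcp_rot: [3.14, 0.001, 1.712]
ft_force: [-2.8, 1.7, 16.2]
grip_width: 0.629
grip_force: 60.4
time: 7.0
position: [0.4978, -0.1533, 0.1243]
tcp_rot: [3.141, 0.0, 1.712]
ft_force: [-0.1, -0.1, -2.8]
grip_width: 0.628
grip_force: 67.4
```

View pics/w4.png

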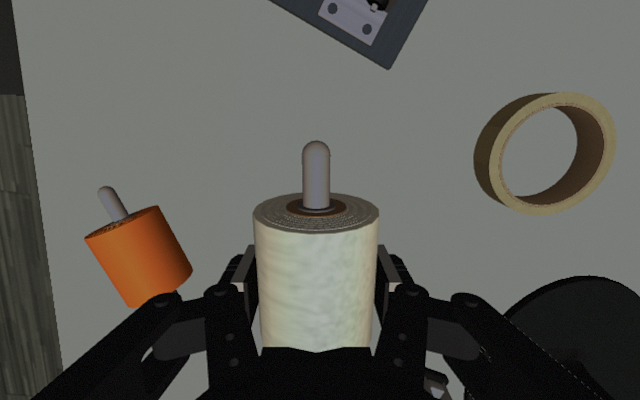

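The roll is held square between the pads, nose tip at (316,142). Next I measure it in the tool frame.

```bash
cat > hand.py <<'E'
from h import *
def hand(tag):
    im,d,K,C=load(tag); H=np.array(optics.camera_params("wrist")["hand_eye"])
    P=cloud(d,K,H)
    w=P[130:345,250:385].reshape(-1,3); w=w[(abs(w[:,2])<.05)&(w[:,0]>0)&(abs(w[:,1])<.03)]
    no=w[(w[:,0]>.036)&(abs(w[:,1])<.009)]
    print("nose x max",no[:,0].max().round(4))
    for lo in np.arange(.036,.064,.006):
        k=no[(no[:,0]>=lo)&(no[:,0]<lo+.006)]
        if len(k)>5: print(lo.round(3),len(k),"y mid",((k[:,1].min()+k[:,1].max())/2).round(4),"top z",np.percentile(k[:,2],2).round(4),"axis z",(np.percentile(k[:,2],2)+.006).round(4))
    b=w[(abs(w[:,1])<.004)&(w[:,0]<.034)&(w[:,2]<-.015)]; print("roll top z",np.percentile(b[:,2],5).round(4),"end x",np.percentile(b[:,0],99).round(4))
    for lo in (0,.01,.02):
        k=b[(b[:,0]>=lo)&(b[:,0]<lo+.01)]; print(lo,len(k), len(k) and np.median(k[:,2]).round(4))
E
python3 -c "
from hand import *
hand('w4');print(telemetry.read_state()['tcp_rot'])"
```

```text
nose x max 0.0624
0.036 374 y mid -0.0 top z -0.008 axis z -0.002
0.042 383 y mid -0.0 top z -0.0079 axis z -0.0019
0.048 392 y mid -0.0001 top z -0.0081 axis z -0.0021
0.054 424 y mid -0.0001 top z -0.0081 axis z -0.0021
0.06 119 y mid -0.0001 top z -0.0065 axis z -0.0005
roll top z -0.0297 end x 0.0333
0 443 -0.0289
0.01 500 -0.0289
0.02 538 -0.0289
[-3.14089841e+00 -3.41575828e-04  1.71225934e+00]
```

```bash
echo '[{"aperture": 0.4, "twist": 0.0905}, {"aperture": 0.4, "twist": 0.0905}, {"aperture": 0.4, "d": [0.0403, 0.0073, 0]}, {"aperture": 0.4, "d": [0.0403, 0.0073, 0]}, {"aperture": 0.4, "d": [0.0403, 0.0073, 0]}, {"aperture": 0.4, "d": [0.0403, 0.0073, 0]}, {"aperture": 0.4, "d": [0.0402, 0.0073, 0]}, {"aperture": 0.4}, {"aperture": 0.4}]' > m.json && python3 -m pendant m.json | tail -c 150
python3 - <<'E'
from stand import *
snap("wrist","w5"); stand(["w5"])
from hand import hand; hand("w5")
print(telemetry.read_state()["ft_force"])
E
```

```text
time: 8.18
position: [0.5415, 0.0464, 0.1229]
tcp_rot: [-3.139, 0.0, 1.532]
ft_force: [-0.3, -0.3, -4.1]
grip_width: 0.627
grip_force: 67.4
w5 1 1180 ztop 0.0673 xrange [0.0015 0.0367] y [0.0523 0.0631] 0.2
nose x max 0.0623
0.036 375 y mid -0.0 top z -0.0083 axis z -0.0023
0.042 388 y mid -0.0 top z -0.0083 axis z -0.0023
0.048 397 y mid -0.0 top z -0.0079 axis z -0.0019
0.054 416 y mid -0.0001 top z -0.008 axis z -0.002
0.06 121 y mid -0.0001 top z -0.0069 axis z -0.0009
roll top z -0.0297 end x 0.0333
0 446 -0.0288
0.01 509 -0.0289
0.02 539 -0.0289
[ 0.18687237 -0.2983058  -2.5332516 ]
```

View pics/w5.png

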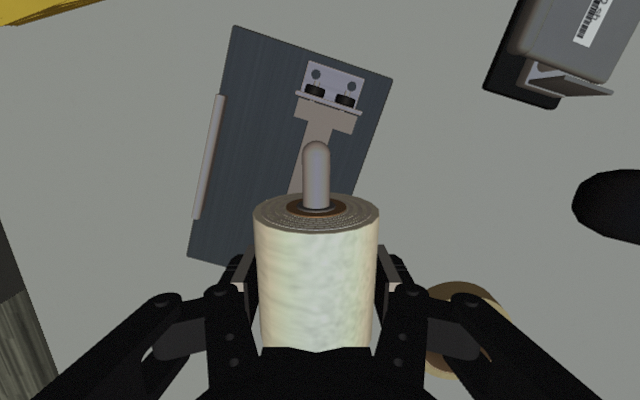

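The nose tip (316,142) stands just inside the left cheek (302..362, 92..130), stub side turned to the back as planned, so I descend.

```bash
echo '[{"aperture": 0.4, "d": [0, 0.0006, 0.02]}, {"aperture": 0.4, "d": [0, 0, 0.02]}, {"aperture": 0.4, "d": [0, 0, 0.02]}, {"aperture": 0.4, "d": [0, 0, 0.0139]}, {"aperture": 0.4}, {"aperture": 0.4}]' > m.json && python3 -m pendant m.json; python3 -c "
from h import *
s=telemetry.read_state();O=np.array([.5299,.0619]);y=-.34
ex=np.array([np.cos(y),np.sin(y)]);ey=np.array([-ex[1],ex[0]])
yaw=s['tcp_rot'][2]; a=np.array([np.cos(yaw),np.sin(yaw)]); S=s['position'][:2]+a*.0566-O
print('sphere',S@ex,S@ey,s['position'],s['ft_force'])"
```

```text
time: 8.98
position: [0.5432, 0.0462, 0.0505]
tcp_rot: [3.141, -0.0, 1.531]
ft_force: [0.5, 0.2, -1.7]
grip_width: 0.628
grip_force: 67.3
sphere 0.0010546497265096647 0.04373074150317201 [0.54322319 0.04622058 0.05052389] [ 0.54639014  0.22435683 -1.67860339]
```

```bash
cat > st.py <<'E'
from h import *
s=telemetry.read_state();O=np.array([.5299,.0619]);y=-.34
ex=np.array([np.cos(y),np.sin(y)]);ey=np.array([-ex[1],ex[0]])
yaw=s['tcp_rot'][2]; a=np.array([np.cos(yaw),np.sin(yaw)])
r=s['position'][:2]+a*.0006-O; S=r+a*.056; F=s['ft_force']
print('th',round(yaw-np.pi/2-y,3),'roll',(np.array([r@ex,r@ey])*1000).round(1),'sphere',(np.array([S@ex,S@ey])*1000).round(1),'z',s['position'][2].round(4),'Fx,Fy,Fz',(F[:2]@ex).round(1),(F[:2]@ey).round(1),F[2].round(1),'t',s['time'])
E
for i in 1 2 3; do echo '[{"aperture": 0.4}]' > m.json && python3 -m pendant m.json >/dev/null; python3 st.py; done
```

```text
th 0.3 roll [17.7 -9.5] sphere [ 1.2 44. ] z 0.0508 Fx,Fy,Fz -0.0 0.4 -1.9 t 9.1
th 0.301 roll [17.5 -9.5] sphere [ 1. 44.] z 0.0506 Fx,Fy,Fz 0.0 -0.5 -3.1 t 9.225
th 0.301 roll [17.4 -9.5] sphere [ 0.8 44. ] z 0.0504 Fx,Fy,Fz -0.2 -0.5 -3.2 t 9.35
```

```bash
echo '[{"aperture": 0.4, "d": [0.0002, -0.0008, 0.0015]}, {"aperture": 0.4}, {"aperture": 0.4, "d": [0.0019, 0.0006, 0]}, {"aperture": 0.4, "d": [0.0019, 0.0006, 0]}, {"aperture": 0.4}]' > m.json && python3 -m pendant m.json>/dev/null; python3 st.py; echo '[{"aperture": 0.4, "d": [0.0014, 0.0004, 0]}, {"aperture": 0.4, "d": [0.0014, 0.0004, 0]}, {"aperture": 0.4}]' > m.json && python3 -m pendant m.json>/dev/null; python3 st.py
```

```text
th 0.301 roll [16.5 -5.5] sphere [-0.1 48. ] z 0.0486 Fx,Fy,Fz -1.1 -0.1 -1.9 t 9.975
th 0.301 roll [16.4 -2.7] sphere [-0.1 50.8] z 0.0486 Fx,Fy,Fz -0.7 -0.5 -2.4 t 10.35
```

```bash
echo '[{"aperture": 0.4, "d": [0.0013, 0.0004, 0]}, {"aperture": 0.4, "d": [0.0013, 0.0004, 0]}, {"aperture": 0.4}]' > m.json && python3 -m pendant m.json>/dev/null; python3 st.py; echo '[{"aperture": 0.4, "d": [0.002, 0, 0]}, {"aperture": 0.4, "d": [0.002, 0, 0]}, {"aperture": 0.4}]' > m.json && python3 -m pendant m.json>/dev/null; python3 st.py;  echo '[{"aperture": 0.4, "d": [0.002, 0, 0]}, {"aperture": 0.4, "d": [0.001, 0, 0]}, {"aperture": 0.4}]' > m.json && python3 -m pendant m.json>/dev/null; python3 st.py
```

```text
th 0.3 roll [16.6  0.1] sphere [ 0.  53.6] z 0.0487 Fx,Fy,Fz 0.6 -0.8 -0.8 t 10.725
th 0.301 roll [15.4  3.8] sphere [-1.2 57.3] z 0.0486 Fx,Fy,Fz 2.1 -4.0 0.1 t 11.1
th 0.301 roll [14.5  6.5] sphere [-2.1 60. ] z 0.0486 Fx,Fy,Fz 3.6 -4.6 -0.2 t 11.475
```

```bash
echo '[{"aperture": 0.4, "d": [0.002, 0, 0]}, {"aperture": 0.4, "d": [0.002, 0, 0]}, {"aperture": 0.4}]' > m.json && python3 -m pendant m.json>/dev/null; python3 st.py; echo '[{"aperture": 0.4, "d": [0.001, 0, 0]}, {"aperture": 0.4, "d": [0.001, 0, 0]}, {"aperture": 0.4}]' > m.json && python3 -m pendant m.json>/dev/null; python3 st.py; echo '[{"aperture": 0.4}]' > m.json && python3 -m pendant m.json>/dev/null; python3 st.py
```

```text
th 0.301 roll [13.4 10.2] sphere [-3.2 63.7] z 0.0486 Fx,Fy,Fz 4.4 -7.9 -0.0 t 11.85
th 0.301 roll [12.8 12. ] sphere [-3.7 65.5] z 0.0487 Fx,Fy,Fz 5.0 -9.9 0.0 t 12.225
th 0.301 roll [12.9 12. ] sphere [-3.7 65.4] z 0.0487 Fx,Fy,Fz 5.0 -8.1 0.4 t 12.35
```

```bash
echo '[{"aperture": 0.4, "d": [0.0013, 0, 0]}, {"aperture": 0.4}]' > m.json && python3 -m pendant m.json>/dev/null; python3 st.py; echo '[{"aperture": 0.4}]' > m.json && python3 -m pendant m.json>/dev/null; python3 st.py;echo '[{"aperture": 0.4}]' > m.json && python3 -m pendant m.json>/dev/null; python3 st.py; python3 -c "
from h import *
import hand; snap('wrist','w6'); hand.hand('w6')"
```

```text
th 0.301 roll [12.5 13.2] sphere [-4.1 66.6] z 0.0487 Fx,Fy,Fz 5.1 -10.3 0.3 t 12.6
th 0.301 roll [12.5 13.1] sphere [-4.1 66.6] z 0.0487 Fx,Fy,Fz 4.0 -10.3 0.7 t 12.725
th 0.301 roll [12.5 13.1] sphere [-4.  66.6] z 0.0487 Fx,Fy,Fz 6.4 -10.3 0.5 t 12.85
nose x max 0.0657
0.036 205 y mid 0.0015 top z -0.0195 axis z -0.0135
0.042 659 y mid 0.0 top z -0.0199 axis z -0.0139
0.048 954 y mid 0.0001 top z -0.0198 axis z -0.0138
0.054 968 y mid 0.0 top z -0.0189 axis z -0.0129
0.06 395 y mid -0.0001 top z 0.0075 axis z 0.0135
roll top z -0.0298 end x 0.0332
0 444 -0.0289
0.01 507 -0.0289
0.02 536 -0.029
```

```bash
echo '[{"aperture": 0.4, "d": [0.00005, -0.00213, 0], "twist": 0.05}, {"aperture": 0.4, "d": [0.00005, -0.00213, 0], "twist": 0.05}, {"aperture": 0.4}]' > m.json && python3 -m pendant m.json>/dev/null; python3 st.py; echo '[{"aperture": 0.4, "d": [0.00005, -0.00213, 0], "twist": 0.05}, {"aperture": 0.4}]' > m.json && python3 -m pendant m.json>/dev/null; python3 st.py;echo '[{"aperture": 0.4, "d": [0.00005, -0.00213, 0], "twist": 0.05}, {"aperture": 0.4}]' > m.json && python3 -m pendant m.json>/dev/null; python3 st.py
```

```text
th 0.2 roll [ 8.  11.9] sphere [-3.1 66.8] z 0.0486 Fx,Fy,Fz 4.1 -10.1 2.2 t 13.275
th 0.15 roll [ 6.  11.6] sphere [-2.3 66.9] z 0.0487 Fx,Fy,Fz 4.0 -11.1 2.9 t 13.525
th 0.1 roll [ 3.8 11.3] sphere [-1.8 67. ] z 0.0486 Fx,Fy,Fz 2.7 -11.9 2.9 t 13.775
```

```bash
echo '[{"aperture": 0.4, "d": [0.00005, -0.00203, 0], "twist": 0.05}, {"aperture": 0.4}]' > m.json && python3 -m pendant m.json>/dev/null; python3 st.py;echo '[{"aperture": 0.4, "d": [0.00005, -0.0019, 0], "twist": 0.05}, {"aperture": 0.4}, {"aperture": 0.4}]' > m.json && python3 -m pendant m.json>/dev/null; python3 st.py; python3 -c "
from h import *
snap('scene','s6');snap('top','t6')
a=load('t6')[0][165:245,205:335]; b=load('s6')[0][110:215,235:350]
cv2.imwrite('pics/c6.png',np.vstack([cv2.resize(a,(520,260),interpolation=2),cv2.resize(b,(370,338),interpolation=2) if 0 else cv2.resize(b,(520,340),interpolation=2)]))"
```

```text
th 0.05 roll [ 1.8 11.1] sphere [-1.  67.1] z 0.0486 Fx,Fy,Fz 2.8 -10.2 1.5 t 14.025
th 0.001 roll [-0.4 10.9] sphere [-0.4 66.9] z 0.0486 Fx,Fy,Fz 2.4 -11.2 3.1 t 14.4
```

View pics/c6.png

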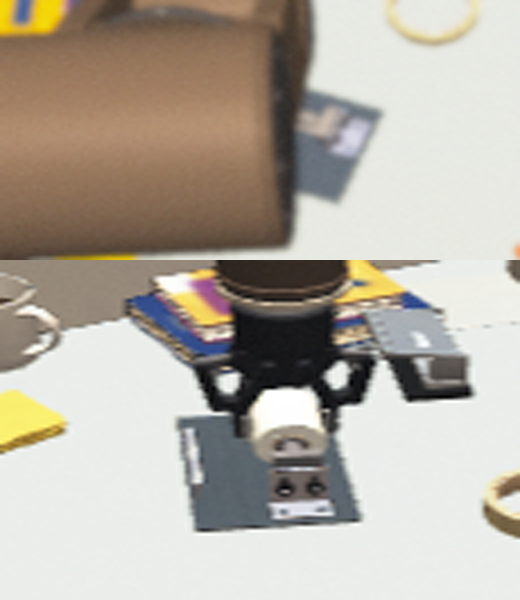

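The lower half (scene view) shows the roll between the cheeks at about (288,425), with the stub hidden behind the right cheek at (298,485), as intended. Next I nudge up slightly and ease the spindle out.

```bash
echo '[{"aperture": 0.4, "d": [0, 0.0003, -0.0006]}, {"aperture": 0.4}]' > m.json && python3 -m pendant m.json>/dev/null; python3 st.py;echo '[{"aperture": 0.4, "d": [-0.0015, 0, 0]}, {"aperture": 0.4, "d": [-0.001, 0, 0]}, {"aperture": 0.4}]' > m.json && python3 -m pendant m.json>/dev/null; python3 st.py; echo '[{"aperture": 0.4, "d": [-0.001, 0, 0]}, {"aperture": 0.4, "d": [-0.001, 0, 0]}, {"aperture": 0.4}]' > m.json && python3 -m pendant m.json>/dev/null; python3 st.py
```

```text
th 0.001 roll [-0.3 10.8] sphere [-0.4 66.8] z 0.049 Fx,Fy,Fz 1.0 -11.6 -0.2 t 14.75
th 0.001 roll [-0.3  8.4] sphere [-0.4 64.4] z 0.049 Fx,Fy,Fz 0.8 -9.3 -0.2 t 15.125
th 0.001 roll [-0.3  6.5] sphere [-0.4 62.5] z 0.049 Fx,Fy,Fz 0.4 -8.2 -1.2 t 15.5
```

```bash
echo '[{"aperture": 0.4, "d": [-0.001, 0, 0]}, {"aperture": 0.4, "d": [-0.001, 0, 0]}, {"aperture": 0.4}]' > m.json && python3 -m pendant m.json>/dev/null; python3 st.py;echo '[{"aperture": 0.4, "d": [-0.0007, 0, 0]}, {"aperture": 0.4, "d": [-0.0006, 0, 0]}, {"aperture": 0.4}]' > m.json && python3 -m pendant m.json>/dev/null; python3 st.py; echo '[{"aperture": 0.4, "d": [-0.0005, 0, 0]}, {"aperture": 0.4}]' > m.json && python3 -m pendant m.json>/dev/null; python3 st.py
```

```text
th 0.001 roll [-0.3  4.6] sphere [-0.3 60.6] z 0.049 Fx,Fy,Fz -0.1 -6.4 -0.1 t 15.875
th 0.001 roll [-0.3  3.4] sphere [-0.3 59.4] z 0.049 Fx,Fy,Fz 0.0 -6.3 -1.1 t 16.25
th 0.001 roll [-0.3  3. ] sphere [-0.3 59. ] z 0.049 Fx,Fy,Fz 0.8 -5.9 -0.9 t 16.5
```

```bash
echo '[{"aperture": 0.4, "d": [-0.0004, 0, 0]}, {"aperture": 0.4}]' > m.json && python3 -m pendant m.json>/dev/null; python3 st.py; echo '[{"aperture": 0.4, "d": [-0.0004, 0, 0]}, {"aperture": 0.4}, {"aperture": 0.4}]' > m.json && python3 -m pendant m.json>/dev/null; python3 st.py
```

```text
th 0.001 roll [-0.2  2.7] sphere [-0.3 58.7] z 0.049 Fx,Fy,Fz -1.3 -5.1 -0.3 t 16.75
th 0.001 roll [-0.2  2.4] sphere [-0.2 58.4] z 0.049 Fx,Fy,Fz -3.0 -4.8 -1.7 t 17.125
```

```bash
echo '[{"aperture": 0.66}, {"aperture": 0.7}, {"aperture": 0.8}, {"aperture": 1}, {"aperture": 1}, {"aperture": 1}]' > m.json && python3 -m pendant m.json|tail -c 110; python3 st.py; echo '[{"aperture": 1, "d": [0, 0, -0.02]}, {"aperture": 1, "d": [0, 0, -0.03]}, {"aperture": 1, "d": [0, 0, -0.04]}, {"aperture": 1, "d": [0, 0, -0.05]}, {"aperture": 1, "d": [-0.03, 0, 0]}, {"aperture": 1}, {"aperture": 1}]' > m.json && python3 -m pendant m.json|tail -c 110; python3 -c "
from h import *
im,d,K,C=snap('wrist','w7');P=cloud(d,K,C)
O=np.array([.5299,.0619]);y=-.34;ex=np.array([np.cos(y),np.sin(y)]);ey=np.array([-ex[1],ex[0]])
x=(P[...,:2]-O)@ex;yy=(P[...,:2]-O)@ey;z=P[...,2]
m=(abs(x)<.035)&(abs(yy)<.035)&(z>.06)&(z<.1); 
print(m.sum(),'z top',np.percentile(z[m],98),'x',np.percentile(x[m],[1,99]),'y',np.percentile(yy[m],[1,99]))
for lo in np.arange(-.05,.05,.01):
  k=(yy>=lo)&(yy<lo+.01)&(abs(x)<.03)&(z>.045)&(z<.1)
  if k.sum()>5: print(lo.round(2),k.sum(),np.percentile(x[k],[2,98]).round(4),np.percentile(z[k],97).round(4))
"
```

```text
31, 0.0637, 0.0492]
tcp_rot: [3.142, -0.0, 1.231]
ft_force: [0.1, 0.9, 0.1]
grip_width: 1.004
grip_force: 0.0
th 0.0 roll [0.4 2.6] sphere [ 0.4 58.6] z 0.0492 Fx,Fy,Fz -0.2 0.9 0.1 t 17.875
 0.0355, 0.189]
tcp_rot: [-3.141, -0.0, 1.231]
ft_force: [-0.0, -0.9, -0.5]
grip_width: 1.001
grip_force: 0.0
4798 z top 0.07961688467540545 x [-0.02562156  0.02541978] y [-0.02909907  0.03434667]
-0.05 174 [-0.0078  0.007 ] 0.0602
-0.04 59 [-0.0078  0.0068] 0.0605
-0.03 670 [-0.0262  0.0252] 0.0796
-0.02 713 [-0.0256  0.0255] 0.0796
-0.01 735 [-0.0266  0.0255] 0.0794
0.0 769 [-0.0261  0.0252] 0.0794
0.01 779 [-0.0257  0.0258] 0.0794
0.02 827 [-0.0264  0.0255] 0.0792
0.03 584 [-0.0255  0.0251] 0.0789
0.04 167 [-0.0055  0.0055] 0.0577
```

View pics/w7.png

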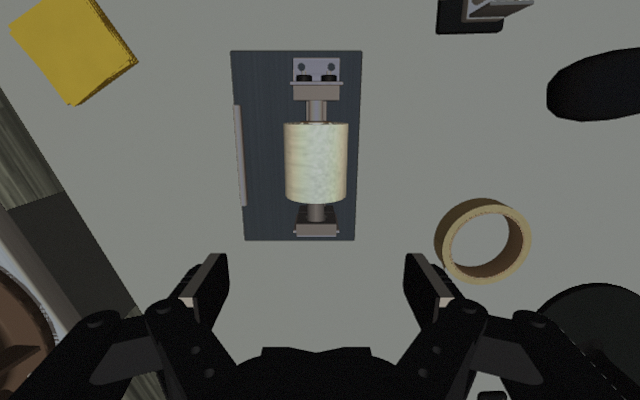

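The roll hangs level and square between the two cheeks: body (285..347, 122..202), cheeks at (316,92) and (316,228). Its centre is about 2.5 mm left of mid, which is where the fully home position should be.

```bash
python3 -c "
from workcell import manip
print(manip.close_job())"
```

```text
the job is handed in; nothing more can be done
None
```

The full white roll hangs in the dispenser with its nose in the left cup and its stub in the right; the last wrist-camera check put both ends fully home, the gripper is clear, and the job is handed in, though no verdict was returned.

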